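# Lay out the bicycle parts on their outlines

## Task

The bike on the stand has been stripped: put each of the four loose parts (pedal, handlebar stem, freewheel, bearing cup) on the rubber pad that shows its outline. Set each one down flat and centred on its outline, with the pedal and the stem pointing the same way as theirs.

Things in the scene. Friction and masses are not known exactly. Their poses are not given: they have to be found in the camera images.
- pedal_centre (a point): Platform pedal lying flat on the bench: black open cage 85 mm long (x from -55 to +30 mm of this point), 58 mm wide (y) and 26 mm high, with two small orange reflectors and a thin steel spindle 14 to 17 mm across that sticks out 25 mm from one end along +x; 110 mm long over all. The point is half-way along the whole length, 13 mm above its underside, between the two long cage sides, which can be gripped across y (58 mm). z up. About 0.3 kg.
- pedal_tip (a point): The free end of the pedal's spindle, 55 mm along +x from pedal_centre, on the spindle's axis. Axes as the pedal's.
- stem_centre (a point): Dark grey steel handlebar stem standing on the bench, 120 mm long over all (x), 40 mm high: at -x a round upright steerer clamp 36 mm across with a dark bore in its top, at +x a handlebar clamp, a cylinder 38 mm across and 44 mm long lying along y; between them a straight arm 32 mm wide (y), z from 5 to 35 mm above the underside, clear for gripping from x = -24 to +22 mm. The point is half-way along, 20 mm above its underside. z up. About 0.2 kg.
- stem_tip (a point): The outermost point of the stem's handlebar-clamp end, 60 mm along +x from stem_centre, same height. Axes as the stem's.
- freewheel_centre (a point): Steel freewheel lying flat: a toothed sprocket 62 mm across and 8 mm thick underneath, and above it a round hub 40 mm across up to 28 mm, with a dark bore in its top. Grip the hub above the teeth. The point is on the axis, 14 mm above its underside. z up, turn about z does not matter. About 0.25 kg.
- cup_centre (a point): Aluminium bearing cup standing on its wide end: round, 44 mm across up to 18 mm, then 35 mm across up to 28 mm, with a dark bore in its top. The point is on the axis, 14 mm above its underside. z up, turn about z does not matter. About 0.08 kg.
- pad_pedal: Fixed black rubber pad 140 x 92 mm, 6 mm thick, lying on the bench; printed on it in pale white, life-size, the outline of the pedal (rectangle 85 x 58 mm with two dark slots, and a narrow 14 mm spindle at one end). Origin: centre of the pad's underside, which is straight below the centre of the outline; z up; x along the outline's length towards the spindle's end: the pedal belongs with pedal_centre over the origin and its x axis along this x.
- pad_stem: Fixed black rubber pad 140 x 92 mm, 6 mm thick, lying on the bench; printed on it in pale white, life-size, the outline of the stem (a round end with dark bore, an arm, and a rectangle 38 x 44 mm at the other end). Origin: centre of the pad's underside, which is straight below the centre of the outline; z up; x along the outline's length towards the rectangular (handlebar clamp) end: the stem belongs with stem_centre over the origin and its x axis along this x.
- pad_freewheel: Fixed black rubber pad 140 x 92 mm, 6 mm thick, lying on the bench; printed on it in pale white, life-size, the outline of the freewheel (toothed disc 62 mm across, dark bore in the middle). Origin: centre of the pad's underside, which is straight below the centre of the outline; z up; x along the pad's length.
- pad_cup: Fixed black rubber pad 140 x 92 mm, 6 mm thick, lying on the bench; printed on it in pale white, life-size, the outline of the bearing cup (smooth disc 44 mm across, dark bore in the middle). Origin: centre of the pad's underside, which is straight below the centre of the outline; z up; x along the pad's length.
Not all that is in view belongs to the job. What is shaped like the part that bears freewheel_centre but pink or yellow is not meant.

How it is judged:
By the outcome, as a careful person would: the job done as asked, in the order asked, and still so for the second after the job is handed in, with the robot touching nothing.
It also fails if it takes over 109 s, if anything falls off the work surface, if the arm or the gripper's body presses on something with over 40 N, if the wrist force passes 120 N, or if a joint passes its speed limit or range.

## Robot

A 6-joint arm with a two-finger parallel gripper is mounted at the origin on the work surface. World frame = base frame: x ahead of the robot, y to its left, z up, the work surface at z = 0. Lengths are in m, angles in degrees, forces in N, time in s.
With the tool pointing down it reaches from about 0.275 to 0.75 m from the base axis. Payload 10.2 kg.
Tool frame: the origin (TCP) lies on the centre line of the jaws, within the pads' length; the fingertips stand 17 mm ahead of it and the grasp point (between the pads) lies 2 mm behind it; z points along the fingers, y is the line along which they close (so a half turn about z gives the same grasp; the last joint's range is limited). The gripper opens to 88 mm and grips with 3 to 60 N. Pads are 18 mm wide; open, the fingers measure 123 mm over their backs; the gripper's body (75 mm by 187 mm) begins 45 mm behind the grasp point.
Start: joints at [58.247, 17.928, 85.812, -0, 76.261, -12.8], TCP at [0.171, 0.497, 0.256] pointing down, gripper open.
Joint ranges: [-168.41, 168.41], [-55.51, 124.54], [10.69, 146.95], [-70.63, 250.63], [1, 178], [-165.06, 165.06]. Speed limits (degrees/s): [136.94, 136.94, 172.46, 180, 180, 180].

## Interface

Orientations are given as a 3x3 rotation matrix whose columns are the frame's x, y, z axes.
In Python, from rig import * gives the robot as it stands. Calls block until the motion is done:
- move_to(position, orientation): joint-space move of the TCP to a pose.
- servo_line(position, ori=None, rate=0.15, until_force=None): straight line of the TCP; ori=None keeps the orientation; rate is the mean speed in m/s. With until_force (N) it stops when the force on the tool has changed by that much, and returns True; else False.
- move_joints(angles): joint-space move.
- grip(opening, strength=None): finger opening in m; strength is the grip in N (None keeps the last); returns when the fingers have stopped.
- pause(seconds).
- inverse_kinematics(position, orientation): joint angles nearest the present ones, or None.
- grab_frame(name): name is "scene" or "top" or "wrist"; returns a dict with "frame" (420x560x3 uint8, blue, green, red), "intrinsics" (3x3 intrinsics, pixels), "pose" (4x4, takes a point from camera to world coordinates); the wrist camera has in their place "T_tool_cam" (4x4, takes a point from camera to tool coordinates, whose origin is the TCP and whose axes are the flange's). Camera axes: x right, y down, z forward; pixel columns grow to the right and rows downward; lengths in m; the calibration is good to about 2 mm. A picture is of the moment at which its call begins: read the wrist's pose just before it. There is no depth.
A pose or a line that the arm cannot do raises MotionError and nothing moves.
- close_job(): hands the job in, once; it reports no verdict.
Readings, each from a call of its own:
- get_clock(): time.
- get_qpos(): joint angles.
- get_joint_velocities(): joint speeds.
- get_joint_torque(): joint torques, N m.
- get_eef_pos(): TCP position.
- get_ee_rot(): TCP orientation.
- get_contact_force(): force on the tool from outside, world axes, zero at the start.
- get_moment(): the same for the moment, N m.
- get_finger_gap(): finger opening in m.
Only numpy, scipy, OpenCV 4.12 (cv2) and the standard library are available. Lean on these libraries where they do the work, as an engineer would, in place of code of your own. Each camera call takes 0.05 s, during which the arm holds its last target. There are 200 camera calls.

## Working session

There is one attempt and no reset: what is moved stays moved. The work goes in short steps, each a Python script; the robot and the scene stay as the last script left them, time stands still between calls to the robot, and variables do not carry over. Pictures are saved under pics/ and viewed, on a budget of 14 in all, crops included, one or two more only if the job needs it, and the job is handed in when it is done.

```bash
mkdir -p pics; ls; python3 - <<'E'
from rig import *
import cv2
for n in ("top","scene"):
    f=grab_frame(n); cv2.imwrite(f"pics/{n}0.png",f["frame"]); print(n,f["intrinsics"].tolist(),f["pose"].round(4).tolist())
f=grab_frame("wrist");print(f["T_tool_cam"].round(4).tolist()); print(get_clock())
E
```

```text
pics
top [[423.11904297907097, 0.0, 283.4339139733462], [0.0, 423.11904297907097, 210.31935208308855], [0.0, 0.0, 1.0]] [[0.0252, -0.9833, 0.1805, 0.2402], [-0.9995, -0.0212, 0.0242, -0.0155], [-0.02, -0.181, -0.9833, 1.2176], [0.0, 0.0, 0.0, 1.0]]
scene [[507.13776616763204, 0.0, 276.9257532008025], [0.0, 507.13776616763204, 214.14990450438628], [0.0, 0.0, 1.0]] [[-0.5992, 0.7, -0.3884, 0.8992], [0.8005, 0.5164, -0.3042, 0.3308], [-0.0123, -0.4932, -0.8698, 1.0213], [0.0, 0.0, 0.0, 1.0]]
[[0.0007, -0.9612, -0.276, 0.0713], [1.0, 0.0009, -0.0004, 0.0], [0.0006, -0.276, 0.9612, -0.129], [0.0, 0.0, 0.0, 1.0]]
0.15
```

View pics/top0.png

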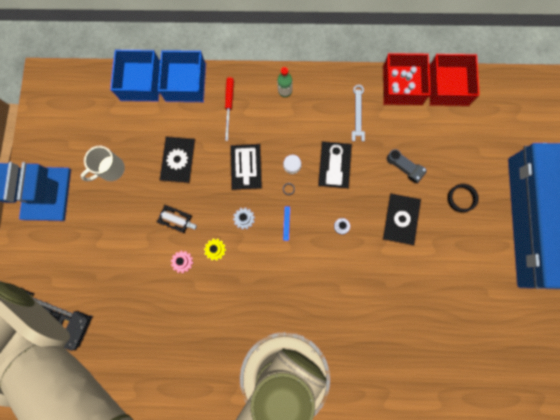

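View pics/scene0.png

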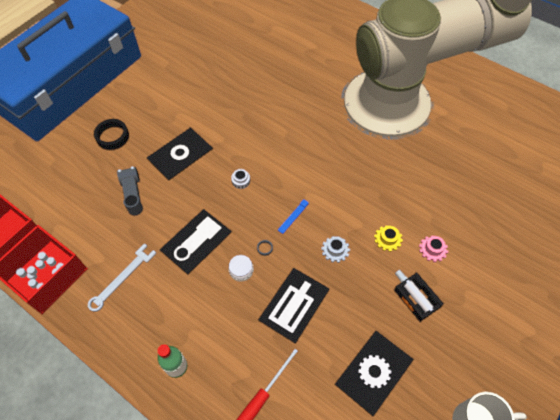

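The top view shows the following parts:
- pedal at about (176,218)
- freewheel (grey) at (243,217)
- cup at (342,226)
- stem at (406,165)

The pads are:
- freewheel (177,159)
- pedal (246,166)
- stem (335,164)
- cup (402,219)

The pink and yellow freewheels and the white disc are distractors. Next is a wrist-camera tour of all eight.

```bash
cat > h.py <<'E'
from rig import *
import cv2, numpy as np
def down(yaw):
    c,s=np.cos(np.radians(yaw)),np.sin(np.radians(yaw)); return np.array([[c,s,0],[s,-c,0],[0,0,-1.]])
def cast(uv,K,T,z):
    uv=np.atleast_2d(np.float64(uv)); d=(np.linalg.inv(K)@np.c_[uv,np.ones(len(uv))].T); d=T[:3,:3]@d
    return (T[:3,3:]+d*((z-T[2,3])/d[2])).T
def wrist():
    T=np.eye(4);T[:3,:3]=get_ee_rot();T[:3,3]=get_eef_pos()
    f=grab_frame("wrist"); return f["frame"],f["intrinsics"],T@f["T_tool_cam"]
E
python3 - <<'E'
from h import *
import pickle
R=get_ee_rot();print(R.round(3).tolist())
f=grab_frame("top")
px=dict(pad_freewheel=(177,159,.006),pedal=(176,218,.013),freewheel=(243,217,.02),pad_pedal=(246,166,.006),pad_stem=(335,164,.006),cup=(342,226,.02),pad_cup=(402,219,.006),stem=(406,165,.02))
D={}
for n,(u,v,z) in px.items():
    p=cast((u,v),f["intrinsics"],f["pose"],z)[0]; r=np.hypot(*p[:2]); a=np.degrees(np.arctan2(p[1],p[0]))
    try: move_to([p[0],p[1],.2],down(a+180))
    except MotionError as e: print(n,e)
    D[n]=wrist(); print(n,p.round(3),r.round(3),get_qpos()[5])
pickle.dump(D,open("d.pkl","wb"))
ims=[D[n][0] for n in px]; print(D["cup"][1].tolist(), get_clock())
ims=[cv2.resize(cv2.putText(i.copy(),n,(5,30),0,1,(0,0,255),2),None,fx=.47,fy=.47) for n,i in zip(px,ims)]
cv2.imwrite("pics/t.png",np.vstack([np.hstack(ims[:3]),np.hstack(ims[3:6]),np.hstack(ims[6:]+[ims[0]*0])]))
E
```

```text
[[-0.946, 0.325, -0.0], [0.325, 0.946, -0.001], [0.0, -0.001, -1.0]]
pad_freewheel [0.612 0.337 0.006] 0.699 -99.55756515945545
pedal [0.432 0.325 0.013] 0.541 -102.40877021686387
freewheel [0.438 0.13  0.02 ] 0.457 -104.74519654556595
pad_pedal [0.594 0.129 0.006] 0.608 -101.03994628823571
pad_stem [ 0.605 -0.135  0.006] 0.62 -100.80586896550778
cup [ 0.418 -0.154  0.02 ] 0.446 -105.1166922041108
pad_cup [ 0.445 -0.328  0.006] 0.553 -102.1559995800434
stem [ 0.602 -0.34   0.02 ] 0.692 -99.68849181012541
[[324.141386666071, 0.0, 278.22804752090593], [0.0, 324.141386666071, 205.68399823637134], [0.0, 0.0, 1.0]] 7.7583
```

View pics/t.png

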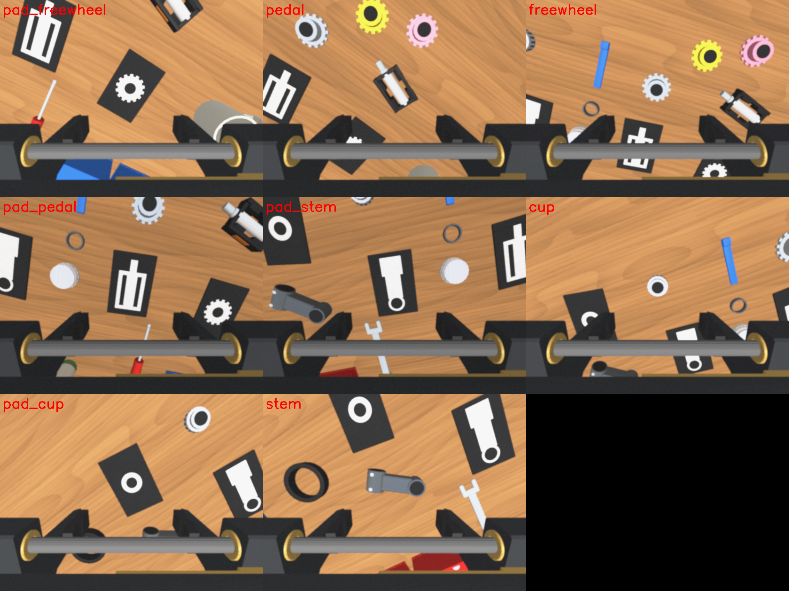

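Every target is centred near (278,185) in its wrist view. I'll extract the outlines with masks and enlarge the crops of the parts.

```bash
cat > seg.py <<'E'
from h import *
import pickle
def near(mask,c=(278,190),amin=100):
    cs=[k for k in cv2.findContours(mask.astype(np.uint8),cv2.RETR_EXTERNAL,cv2.CHAIN_APPROX_NONE)[0] if cv2.contourArea(k)>amin]
    return min(cs,key=lambda k:np.hypot(*(cv2.minAreaRect(k)[0]-np.array(c))))
def rect(k,K,T,z):
    p=cast(k[:,0],K,T,z)[:,:2]; r=cv2.minAreaRect((p*1000).astype(np.float32)); b=cv2.boxPoints(r)
    e=[b[1]-b[0],b[2]-b[1]]; L=max(e,key=np.linalg.norm)
    return np.array(r[0])/1000, np.degrees(np.arctan2(L[1],L[0]))%180, r[1], p
def white(im): 
    h=cv2.cvtColor(im,cv2.COLOR_BGR2HSV); return (h[...,2]>150)&(h[...,1]<60)
E
python3 - <<'E'
from seg import *
D=pickle.load(open("d.pkl","rb"))
for n in ("pad_freewheel","pad_pedal","pad_stem","pad_cup"):
    im,K,T=D[n]; k=near(white(im)); c,a,s,p=rect(k,K,T,.006)
    hull=cv2.convexHull(k); far=p.mean(0)-c
    print(n,c.round(4),round(a,1),np.round(s,1),"centroid-centre",far.round(4))
    # pad outline
    kk=near((im.max(2)<75)|white(im),amin=3000); c,a,s,p=rect(kk,K,T,.006); print("   pad",c.round(4),round(a,1),np.round(s,1))
o=[]
for n in ("pedal","freewheel","cup","stem"):
    im=D[n][0][110:260,178:378]; o.append(cv2.resize(im,(400,300),interpolation=cv2.INTER_CUBIC))
cv2.imwrite("pics/c.png",np.vstack([np.hstack(o[:2]),np.hstack(o[2:])]))
E
```

```text
pad_freewheel [0.6144 0.3376] 28.9 [62.7 62.5] centroid-centre [-0.0003 -0.0002]
   pad [0.6138 0.3374] 176.6 [ 88.1 135.7]
pad_pedal [0.5964 0.1309] 4.0 [111.5  59.4] centroid-centre [ 0.0017 -0.0001]
   pad [0.5957 0.1306] 4.1 [136.5  88.9]
pad_stem [ 0.6073 -0.1342] 175.7 [ 45.4 121.3] centroid-centre [-0.0079  0.0007]
   pad [ 0.6067 -0.134 ] 176.0 [ 88.9 136.5]
pad_cup [ 0.4486 -0.3279] 53.7 [45. 45.] centroid-centre [-0.0006  0.0004]
   pad [ 0.4474 -0.3274] 170.0 [ 88.3 135.6]
```

View pics/c.png

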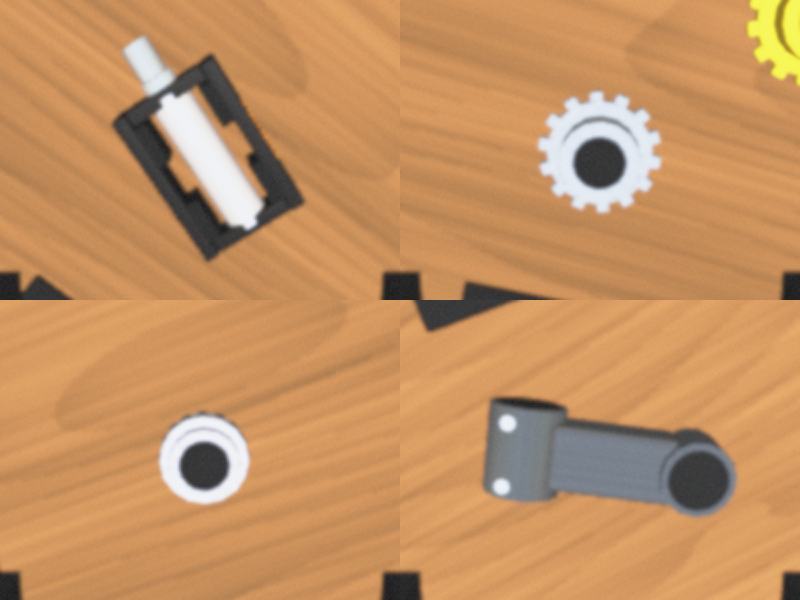

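The pads are measured: the pedal outline points along about 184.0° and the stem outline along about 175.7°. In the crops, the pedal's spindle points up-left in the image and the stem's bolted clamp is on the left. Next I'll look at each part from straight above and compute its pose.

```bash
python3 - <<'E'
from seg import *
P=dict(stem=(.602,-.34),cup=(.418,-.154),freewheel=(.438,.13),pedal=(.432,.325))
D={}
for n,p in P.items():
    a=np.arctan2(p[1],p[0]); t=np.array(p)-.071*np.array([np.cos(a),np.sin(a)])
    move_to([*t,.15],down(np.degrees(a))); D[n]=wrist()
pickle.dump(D,open("d2.pkl","wb"))
print(get_clock(), get_qpos().round(1) if hasattr(get_qpos(),'round') else get_qpos())
C=(278,113)
for n in ("freewheel","cup"):
    im,K,T=D[n]; h=cv2.cvtColor(im,cv2.COLOR_BGR2HSV)
    k=near(h[...,2]<90,C,200); c=rect(k,K,T,.028); print(n,"bore",c[0].round(4),np.round(c[2],1))
    k=near((h[...,1]<60)&(h[...,2]>90),C,800); z=.008 if n=="freewheel" else .018; c=rect(k,K,T,z); print("  body",c[0].round(4),np.round(c[2],1))
im,K,T=D["stem"]; h=cv2.cvtColor(im,cv2.COLOR_BGR2HSV)
k=near(h[...,1]<75,C,2000); c=rect(k,K,T,.03); print("stem",c[0].round(4),round(c[1],1),np.round(c[2],1))
g=cv2.GaussianBlur(im,(3,3),0).max(2)
k=near(g<65,C,150); b=rect(k,K,T,.04); print(" bore",b[0].round(4),np.round(b[2],1))
im,K,T=D["pedal"]; h=cv2.cvtColor(im,cv2.COLOR_BGR2HSV)
k=near(h[...,2]<90,C,2000); c=rect(k,K,T,.026); print("pedal cage",c[0].round(4),round(c[1],1),np.round(c[2],1))
k=near((h[...,1]<60)&(h[...,2]>110),C,200); c=rect(k,K,T,.013); print(" axle",c[0].round(4),round(c[1],1),np.round(c[2],1))
o=[cv2.resize(D[n][0][38:188,178:378],(400,300),interpolation=cv2.INTER_CUBIC) for n in P]
cv2.imwrite("pics/c2.png",np.vstack([np.hstack(o[:2]),np.hstack(o[2:])]))
E
```

```text
13.275 [ 22.4  17.8 103.3  -0.   59.   75.7]
freewheel bore [0.4398 0.1299] [23.1 23.5]
  body [0.4395 0.1299] [61.5 62.5]
cup bore [ 0.4223 -0.1538] [22.1 22.2]
  body [ 0.422  -0.1538] [43.7 43.6]
stem [ 0.6054 -0.3355] 52.9 [118.9  45.1]
 bore [ 0.6292 -0.3036] [24. 25.]
pedal cage [0.4322 0.3305] 70.2 [82.7 56.2]
 axle [0.4323 0.3306] 70.4 [82.2 21.1]
```

View pics/c2.png

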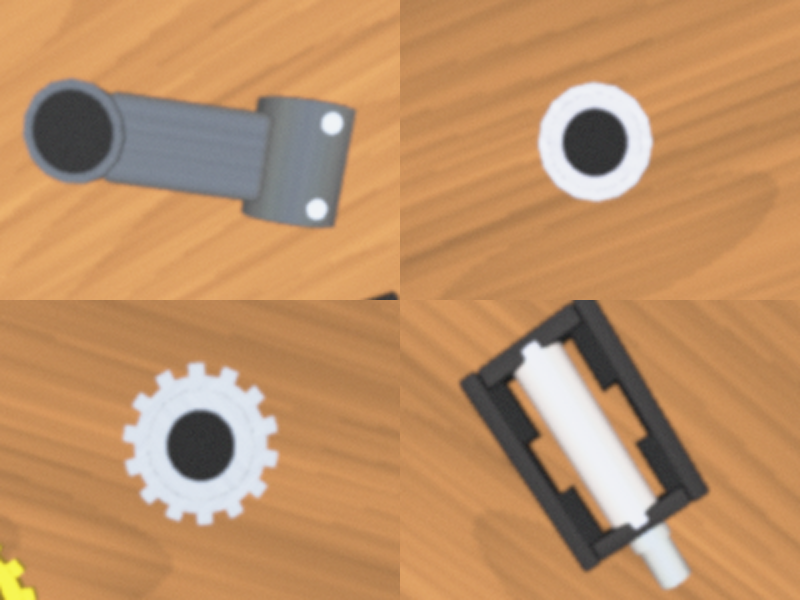

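Poses are good. First I'll resolve any camera-offset bias by comparing the views at opposite yaws, then pick the pedal.

```bash
cat > pp.py <<'E'
from seg import *
import itertools
def pick_place(src,ys,dst,yd,ztcp,width,force=25,dst_only=False):
    """TCP xy and yaw at grasp / placing; ztcp above the part's underside"""
    for f in (0,180):
        q=[inverse_kinematics([*p,z],down(y+f)) for p,y,z in ((src,ys,.13),(src,ys,ztcp),(dst,yd,.14),(dst,yd,ztcp+.006))]
        if all(x is not None for x in q): break
    else: raise SystemExit("no ik")
    print("flip",f,[round(float(x[5])) for x in q])
    grip(min(.088,width+.03))
    move_to([*src,.13],down(ys+f)); servo_line([*src,ztcp],rate=.12)
    grip(0.0 if width<.02 else width-.015,force); pause(.2); print("gap",get_finger_gap())
    servo_line([*src,.14],rate=.15); print("held gap",get_finger_gap())
    move_to([*dst,.14],down(yd+f)); servo_line([*dst,ztcp+.006+.006],rate=.12)
    print("touch",servo_line([*dst,ztcp+.006-.004],rate=.025,until_force=4),get_eef_pos(),get_contact_force())
    grip(width+.016); pause(.15); servo_line([*dst,.14],rate=.15); print("t",get_clock())
E
python3 - <<'E'
from seg import *
A=pickle.load(open("d.pkl","rb"));B=pickle.load(open("d2.pkl","rb"))
for n in ("freewheel","cup"):
    p=[]
    for D,C in ((A,(278,190)),(B,(278,113))):
        im,K,T=D[n]; h=cv2.cvtColor(im,cv2.COLOR_BGR2HSV); k=near(h[...,2]<90,C,60); p.append(rect(k,K,T,.028)[0])
    d=p[1]-p[0]; R=B[n][2]; a=np.arctan2(*p[0][::-1]); c,s=np.cos(a),np.sin(a)
    print(n,np.round(p,4).tolist(),"diff in tool(yaw a) x,y mm",(1e3*np.array([c*d[0]+s*d[1],s*d[0]-c*d[1]])).round(2))
E
```

```text
freewheel [[0.4394, 0.13], [0.4398, 0.1299]] diff in tool(yaw a) x,y mm [0.29 0.2 ]
cup [[0.422, -0.1539], [0.4223, -0.1538]] diff in tool(yaw a) x,y mm [ 0.25 -0.18]
```

The bias is negligible (under 0.3 mm). Pedal first.

```bash
python3 - <<'E'
from pp import *
pick_place((.4322,.3305),250.3,(.6089,.1318),184.0,.023,.058)
p=np.array([.6089,.1318]);a=np.arctan2(p[1],p[0])
move_to([*(p-.071*np.array([np.cos(a),np.sin(a)])),.15],down(np.degrees(a)))
im,K,T=wrist(); pickle.dump((im,K,T),open("pedal.pkl","wb")); cv2.imwrite("pics/p1.png",im)
E
```

```text
flip 0 [-135, -135, -93, -93]
gap 0.05795779357981531
held gap 0.057851365956863826
touch True [0.60935472 0.1318256  0.02895382] [-0.52381929  0.59803554  3.5214274 ]
t 23.175
```

View pics/p1.png

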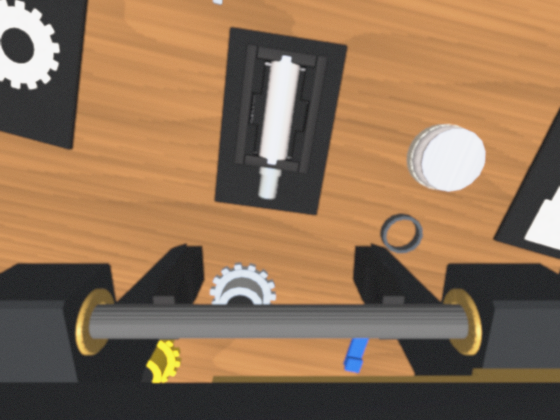

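The pedal lies on its pad with the spindle (268,185) towards the base, and the printed outline is hidden beneath it. I'll quantify that and do the stem.

```bash
python3 - <<'E'
from pp import *
im,K,T=pickle.load(open("pedal.pkl","rb")); h=cv2.cvtColor(im,cv2.COLOR_BGR2HSV)
k=near((h[...,1]<60)&(h[...,2]>110),(278,113),200); c=rect(k,K,T,.019); print("axle",c[0].round(4),round(c[1],1),np.round(c[2],1))
pick_place((.6042,-.3368),232.9,(.6073,-.1342),175.7,.026,.032)
p=np.array([.6073,-.1342]);a=np.arctan2(p[1],p[0])
move_to([*(p-.071*np.array([np.cos(a),np.sin(a)])),.15],down(np.degrees(a)))
im,K,T=wrist(); pickle.dump((im,K,T),open("stem.pkl","wb")); cv2.imwrite("pics/s1.png",im)
h=cv2.cvtColor(im,cv2.COLOR_BGR2HSV)
for t in (45,50,55,60): 
    try: k=near(cv2.GaussianBlur(im,(3,3),0).max(2)>t,(278,113),800); c=rect(k,K,T,.036); print(t,c[0].round(4),round(c[1],1),np.round(c[2],1))
    except Exception as e: print(t,e)
E
```

```text
axle [0.6093 0.13  ] 7.4 [81.5 29.3]
flip 180 [-2, -2, 71, 71]
gap 0.031242900478037006
held gap 0.03145156786833192
touch True [ 0.60775743 -0.1343659   0.03181147] [-0.96248674  0.72330491  3.97289663]
t 34.4417
45 [ 0.5024 -0.1126] 77.6 [539.  355.2]
50 [ 0.52   -0.1163] 77.6 [495.5 319.1]
55 [ 0.5234 -0.1172] 77.6 [495.3 312.2]
60 [ 0.5234 -0.117 ] 77.6 [495.  312.2]
```

View pics/s1.png

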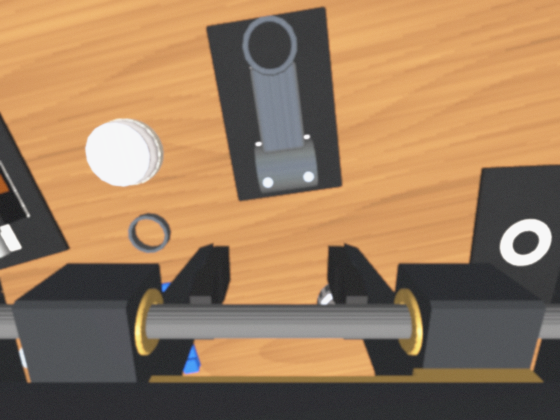

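The stem is on its pad, with its clamp (bolts at (268,183) and (309,177)) towards the base. Small white slivers of the outline show at (258,146) and (306,138). I'll quantify both placements with the same features as at the pick.

```bash
python3 - <<'E'
from pp import *
B=pickle.load(open("d2.pkl","rb")); 
for nm,(im,K,T),z,bc,boltc in (("pick",B["stem"],0,(214,103),[(344,100),(336,142)]),("placed",pickle.load(open("stem.pkl","rb")),.006,(270,46),[(268,183),(309,177)])):
    g=cv2.GaussianBlur(im,(3,3),0).max(2)
    k=near(g<62,bc,150); b=rect(k,K,T,.04+z); bo=[]
    for c in boltc:
        kk=near(g>170,c,8); bo.append(cast(cv2.minAreaRect(kk)[0],K,T,.036+z)[0][:2])
    m=np.mean(bo,0); d=m-b[0]; print(nm,"bore",b[0].round(4),np.round(b[2],1),"mid",m.round(4),"L",np.hypot(*d).round(4),"ang",np.degrees(np.arctan2(d[1],d[0])).round(1)%360,"boltline",np.degrees(np.arctan2(*(bo[0]-bo[1])[::-1])).round(1))
for nm,(im,K,T),z,C in (("pick",B["pedal"],0,(278,113)),("placed",pickle.load(open("pedal.pkl","rb")),.006,(278,113))):
    h=cv2.cvtColor(im,cv2.COLOR_BGR2HSV); m=((h[...,1]<60)&(h[...,2]>150)).astype(np.uint8); m=cv2.morphologyEx(m,cv2.MORPH_OPEN,np.ones((11,11)))
    k=near(m,C,200); c=rect(k,K,T,.02+z); print(nm,"axle",c[0].round(4),round(c[1],1),np.round(c[2],1))
    g=cv2.GaussianBlur(im,(3,3),0).max(2)
    cv2.imwrite(f"pics/z_{nm}.png",cv2.resize(cv2.convertScaleAbs(im[20:220,200:360],alpha=1.8,beta=20),None,fx=2.5,fy=2.5))
E
```

```text
pick bore [ 0.6326 -0.3021] [16.5 23.8] mid [ 0.5771 -0.3273] L 0.061 ang 204.4 boltline 0.0
placed bore [ 0.6482 -0.1627] [23.  29.8] mid [ 0.5799 -0.1292] L 0.0761 ang 153.8 boltline 0.0
pick axle [0.4323 0.3303] 70.0 [78.  20.2]
placed axle [0.609  0.1318] 4.4 [73.6 20.4]
```

View pics/z_placed.png

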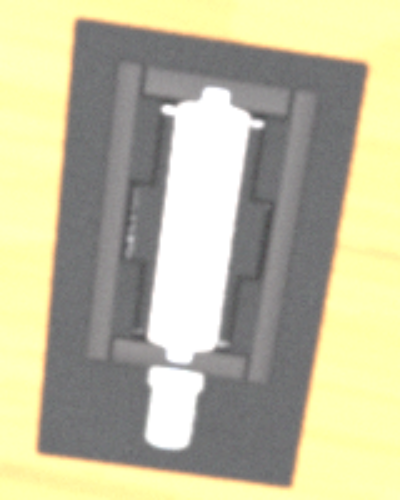

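The pedal's axle is at (.609,.1318), 4.4°, against a target of (.6089,.1318), 4.0°, so it's good. My stem bolt mask picked up wood, so I'll fix that and then place the freewheel and the cup.

```bash
python3 - <<'E'
from pp import *
B=pickle.load(open("d2.pkl","rb"))
for nm,(im,K,T),z,bc,boltc in (("pick",B["stem"],0,(214,103),[(344,100),(336,142)]),("placed",pickle.load(open("stem.pkl","rb")),.006,(270,46),[(268,183),(309,177)])):
    g=cv2.GaussianBlur(im,(3,3),0).max(2); roi=np.zeros(g.shape,np.uint8); cv2.circle(roi,bc,24 if z else 20,1,-1)
    k=near((g<62)&(roi>0),bc,100); b=rect(k,K,T,.04+z); bo=[]
    h=cv2.cvtColor(im,cv2.COLOR_BGR2HSV)
    for c in boltc:
        kk=near((h[...,1]<50)&(h[...,2]>140),c,5); bo.append(cast(cv2.minAreaRect(kk)[0],K,T,.036+z)[0][:2])
    m=np.mean(bo,0); d=m-b[0]; print(nm,"bore",b[0].round(4),np.round(b[2],1),"mid",m.round(4),"L",np.hypot(*d).round(4),"ang",np.degrees(np.arctan2(d[1],d[0])).round(1)%360,"boltline",np.degrees(np.arctan2(*(bo[0]-bo[1])[::-1])).round(1))
def a(p): return np.degrees(np.arctan2(p[1],p[0]))
V={}
for n,s,d,zt,w,zb in (("freewheel",(.4396,.1299),(.6144,.3376),.029,.040,.034),("cup",(.4221,-.1538),(.4486,-.3279),.021,.044,.034)):
    pick_place(s,a(s),d,a(d),zt,w)
    p=np.array(d);t=np.radians(a(d))
    move_to([*(p-.071*np.array([np.cos(t),np.sin(t)])),.15],down(a(d)))
    V[n]=im,K,T=wrist(); h=cv2.cvtColor(im,cv2.COLOR_BGR2HSV)
    for nm,m,z in (("bore",h[...,2]<90,zb),("body",(h[...,1]<60)&(h[...,2]>110),.014 if n=="freewheel" else .024)):
        try: c=rect(near(m,(278,113),150),K,T,z); print(n,nm,c[0].round(4),np.round(c[2],1))
        except Exception as e: print(e)
pickle.dump(V,open("v.pkl","wb")); cv2.imwrite("pics/v.png",np.vstack([cv2.resize(V[n][0][20:220,178:378],(420,300)) for n in V]))
E
```

```text
pick bore [ 0.6326 -0.3021] [16.5 23.8] mid [ 0.5777 -0.3728] L 0.0895 ang 232.2 boltline 0.0Traceback (most recent call last):
  File "<stdin>", line 5, in <module>
  File "seg.py", line 5, in near
    return min(cs,key=lambda k:np.hypot(*(cv2.minAreaRect(k)[0]-np.array(c))))
ValueError: min() iterable argument is empty
```

```bash
python3 - <<'E'
from pp import *
B=pickle.load(open("d2.pkl","rb"))
for nm,(im,K,T),z,bc in (("pick",B["stem"],0,(214,103)),("placed",pickle.load(open("stem.pkl","rb")),.006,(270,46))):
    x0,y0=bc[0]-44,bc[1]-44; g=im[max(y0,0):bc[1]+44,x0:bc[0]+44].max(2); g=cv2.resize(g,None,fx=4,fy=4,interpolation=cv2.INTER_CUBIC)
    c=cv2.HoughCircles(cv2.GaussianBlur(g,(9,9),0),cv2.HOUGH_GRADIENT,1,400,param1=60,param2=15,minRadius=70,maxRadius=125)
    if c is None: print("none"); continue
    u,v,r=c[0,0]; p=cast(((u+.5)/4-.5+x0,(v+.5)/4-.5+max(y0,0)),K,T,.04+z)[0]; print(nm,"bore",p.round(4),"r px",r/4)
def a(p): return np.degrees(np.arctan2(p[1],p[0]))
V={}
for n,s,d,zt,w,zb in (("freewheel",(.4396,.1299),(.6144,.3376),.029,.040,.034),("cup",(.4221,-.1538),(.4486,-.3279),.021,.044,.034)):
    pick_place(s,a(s),d,a(d),zt,w)
    p=np.array(d);t=np.radians(a(d))
    move_to([*(p-.071*np.array([np.cos(t),np.sin(t)])),.15],down(a(d)))
    V[n]=im,K,T=wrist(); h=cv2.cvtColor(im,cv2.COLOR_BGR2HSV)
    for nm,m,z in (("bore",h[...,2]<90,zb),("body",(h[...,1]<60)&(h[...,2]>110),.014 if n=="freewheel" else .024)):
        try: c=rect(near(m,(278,113),150),K,T,z); print(n,nm,c[0].round(4),np.round(c[2],1))
        except Exception as e: print(e)
pickle.dump(V,open("v.pkl","wb")); cv2.imwrite("pics/v.png",np.vstack([cv2.resize(V[n][0][20:220,178:378],(300,300)) for n in V]))
E
```

```text
pick bore [ 0.6309 -0.3041  0.04  ] r px 24.275
placed bore [ 0.649  -0.1393  0.046 ] r px 24.35
flip 0 [75, 75, 80, 80]
gap 0.039093183887390366
held gap 0.0393494561448928
touch True [0.61478655 0.33774882 0.03481461] [ 0.58940737 -0.01211486  4.03334008]
t 42.9083
freewheel bore [0.6146 0.3377] [ 80.2 122.9]
freewheel body [0.6145 0.3379] [63.9 62.5]
flip 0 [75, 75, 78, 78]
gap 0.04359092388399943
held gap 0.043214808993469224
touch True [ 0.44886071 -0.32816086  0.02682147] [ 0.46803028 -0.38705584  3.25473127]
t 51.9167
cup bore [ 0.4484 -0.3279] [ 80.2 123.3]
cup body [ 0.4488 -0.3281] [45.3 44.2]
```

View pics/v.png

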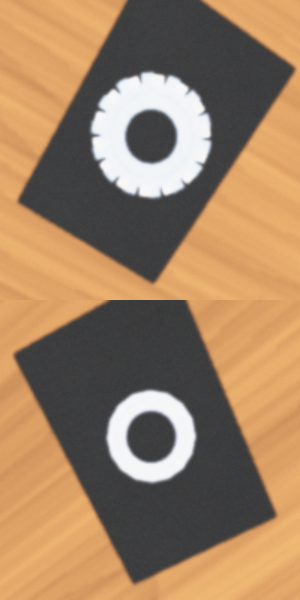

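The freewheel and cup bodies are centred within about 0.4 mm of their outlines. The stem's angle is uncertain, so I'll take a closer look at it.

```bash
python3 - <<'E'
from pp import *
p=np.array([.6073,-.1342]);y=-4.3;t=np.radians(y)
move_to([*(p-.071*np.array([np.cos(t),np.sin(t)])),.12],down(y))
im,K,T=wrist(); pickle.dump((im,K,T),open("stem2.pkl","wb"))
# mark target: outline edges on pad plane and ideal bore circle / axis at top height
w=cv2.resize(cv2.convertScaleAbs(im[0:240,180:380],alpha=2,beta=0),None,fx=2.5,fy=2.5,interpolation=cv2.INTER_CUBIC)
Rz=np.array([[np.cos(np.radians(175.7)),-np.sin(np.radians(175.7))],[np.sin(np.radians(175.7)),np.cos(np.radians(175.7))]])
def pr(x,yy,z):
    q=np.linalg.inv(T)@[*(p+Rz@[x,yy]),z,1]; q=K@q[:3]; return (float((q[0]/q[2]-180)*2.5),float(q[1]/q[2]*2.5))
def I(q): return tuple(int(round(v)) for v in q)
for s in (-.016,.016): cv2.line(w,I(pr(-.024,s,.041)),I(pr(.022,s,.041)),(0,0,255),1)
cv2.polylines(w,[np.array([I(pr(-.042+.018*np.cos(b),.018*np.sin(b),.046)) for b in np.linspace(0,6.28,40)])],True,(0,255,0),1)
for yy in (-.022,.022): cv2.line(w,I(pr(.022,yy,.026)),I(pr(.06,yy,.026)),(0,255,255),1)
cv2.imwrite("pics/s2.png",w)
E
```

```text
(no output)
```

View pics/s2.png

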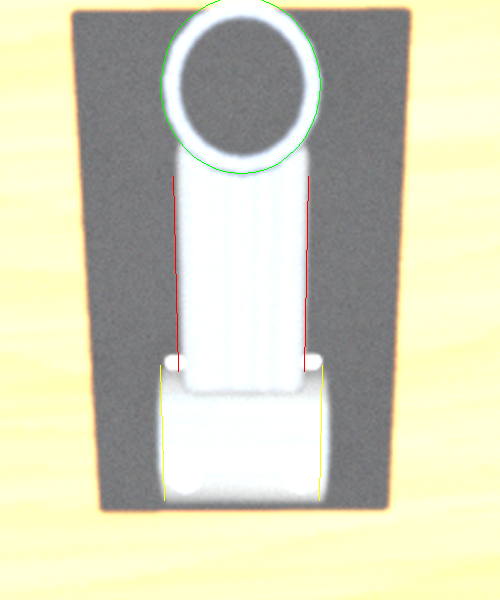

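The stem matches the projected target (ring, arm and clamp all agree within about 0.6 mm, with no visible tilt), and the slivers are symmetric. I'll retreat and take one last overall look.

```bash
python3 - <<'E'
from h import *
servo_line([*get_eef_pos()[:2],.25]); move_joints([58.247,17.928,85.812,0,76.261,-12.8])
im=grab_frame("scene")["frame"]; cv2.imwrite("pics/fin.png",im); print(get_clock())
E
```

```text
56.9083
```

View pics/fin.png

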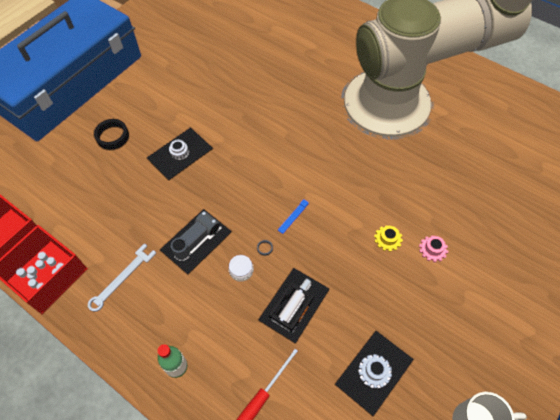

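All four parts stand on their pads, and the distractors are untouched. Handing in.

```bash
python3 -c "
from rig import *
close_job()"
```

```text
the job is handed in; nothing more can be done
```

All four parts are flat on their matching pads, placed in the order pedal, stem, freewheel, cup. I handed the job in at about 57 s on the robot's clock, out of the 109 s allowed.

Last checks from the wrist camera, looking straight down:

| Part | Offset from its outline | Direction |
|---|---|---|
| Pedal | about 0.1 mm | about 0.4° off, spindle the right way |
| Stem | within about 0.6 mm | under 1° off, judged by eye against a drawn target; clamp the right way |
| Freewheel | about 0.3 mm | does not matter |
| Cup | about 0.3 mm | does not matter |

- **Failed or disagreeing checks:** My first stem checks (bolt and bore masks) failed, and a circle fit put its bore about 2 mm sideways. A closer look did not bear that out, so I left the stem as placed.
- **Freewheel and cup:** Their bore masks picked up the pad instead of the bore, so the figures above come from the body outlines. Those masks could not tell the white part from the white print beneath it. The grip width stayed steady after lifting both parts.
- **Final view:** The scene camera showed every part upright on its pad and the pink and yellow freewheels still in place, with the arm clear.

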